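# Snap a specimen case shut with the lid press

### The arm

A 6-joint arm with a two-finger parallel gripper is mounted at the origin on the work surface. World frame = base frame: x ahead of the robot, y to its left, z up, the work surface at z = 0. Lengths are in m, angles in rad, forces in N, time in s.
With the tool pointing down it reaches from about 0.325 to 0.75 m from the base axis. Payload 7.6 kg.
Tool frame: the origin (TCP) lies midway between the tips of the shut fingers; the grasp point (between the pads) lies 19 mm behind it; z points along the fingers, y is the line along which they close (so a half turn about z gives the same grasp; the last joint's range is limited). The gripper opens to 85 mm and grips with 20 to 120 N. Pads are 22 mm wide; open, the fingers measure 114 mm over their backs; the gripper's body (76 mm by 85 mm) begins 54 mm behind the grasp point. The pads swing forward as they close: fully open they stand 13 mm farther back than shut.
Start: joints at [1.274, 0.052, 1.401, -0, 1.689, -0.07], TCP at [0.118, 0.512, 0.231] pointing down, gripper open.
Joint ranges: [-2.9, 2.9], [-0.91, 2.17], [0.12, 2.37], [-1.06, 4.2], [0.26, 2.73], [-2.93, 2.93]. Speed limits (rad/s): [2.57, 2.57, 3.01, 3.14, 3.14, 3.14].

### API

Orientations are given as a unit quaternion [w, x, y, z].
In Python, from rig import manip gives the robot as it stands.
- The arm moves only by the tool servo_tool, never from a script. Its argument "deltas" is a list of rows, each an object with "delta_pos": the shift along the tool's x, y, z in m, a list of three; "delta_rot": the turn, a rotation vector about the tool's x, y, z in degrees, a list of three; "grip": the opening, from 0 (shut) to 1 (fully open). A call has 1 to 5 rows; each row shifts and turns the commanded pose from where the row before left it, along the tool's axes as they then stand; what a row does not reach is not made up. A row lasts 1/12 s, in which the tool goes at most 41.7 mm and 7.16 degrees, less where a joint would pass 70% of its speed; a pose out of reach is approached as far as the arm can. A call with a gripper value outside its range is refused whole. The fingers move at their own pace and stop on an object; "grip_force" is the grip in N (left out, the last holds). Time passes only in rows, so rows that do not move let the fingers close. It gives the time, the measured TCP pose, the force, the opening and the grip force at its end, in the units of the state.
- manip.read_state(): the state, without advancing time (a new reading comes with each control period).
- manip.snapshot(name): name is "scene" or "top" or "wrist"; returns (picture, depth): 420x560x3 uint8, red, green, blue; 420x560 float32, m along the optical axis (not along the pixel's ray), 0 where there is no reading.
- manip.camera_params(name): a dict with "intrinsics" (3x3 intrinsics, pixels), "R" (3x3) and "t" (3): a world point X has camera coordinates R X + t. Camera axes: x right, y down, z forward; pixel columns grow to the right and rows downward; lengths in m; the calibration is good to about 2 mm. A picture is of the moment at which its call begins: read the wrist's pose just before it. camera_params takes no time and is no camera call; for the wrist camera it gives the pose at the moment of the call.
- manip.finish_job(): hands the job in; it is judged then, once.
Trained networks look in the newest picture that a camera, given by its name, has taken for a name from the list of things; names that differ only in an ending like _2 or _b are one class to them, and where a whole thing is asked for, a point or a joint stands for the part that bears it (a point fixed in the world has none). Each returns a list of dicts, best first, with "p" (0 to 1); they miss things now and then, are a little off and sometimes report something else, mostly with a low value. They report only what shows in the picture. A call takes as long as a camera call. They do not tell look-alikes from the thing itself.
- manip.search_frame(label, camera): "box" ([left, top, width, height] in pixels, round what is visible of it).
The state is a dict: "time_s": time; "joint_positions": joint angles; "joint_vel": joint speeds; "tau": joint torques, N m; "ee_pos": TCP position; "tcp_rot": TCP orientation; "ft_force": force on the tool from outside, world axes, zero at the start; "moment": the same for the moment, N m; "finger_gap": finger opening in m; "finger_force": force on a finger pad.
Only numpy, scipy, OpenCV 4.12 (cv2) and the standard library are available. Lean on these libraries where they do the work, as an engineer would, in place of code of your own. Each camera call takes 0.05 s, during which the arm holds its last target. There are 200 camera calls.

### The job

The lid of the specimen transport case (which stands in a sprung dock) is only resting on its catches: snap it fully home, level all round, pressing squarely with the lid press and not with the gripper or arm, without ramming it. First lift the press out of its sloped rest, stand it upright on its foot on the open desk and let go; then take it afresh by its black grip to press the lid. At the end leave the press standing free on the desk on its foot, and leave the bottle, mouse and pen pot as they are.

Things in the scene. Friction and masses are not known exactly. Their poses are not given: they have to be found in the camera images.
- dock: Shallow open steel dock fixed to the desk, base 140 x 110 mm, walls 35 mm high, in which the case stands. Origin: centre underneath, at desk level; x and y as the case's.
- case: White rectangular specimen case, 120 (its x) x 90 (its y) x 60 mm high, open at the top, 10 mm walls, a sprung catch inside the middle of each wall. Origin: centre of its underside, 30 mm above the desk at the start; z up. It cannot leave the dock but stands on soft springs in it: pressed, it gives straight down by up to 25 mm and comes back up when let go.
- lid: Loose grey lid of the case: a flat plate 120 (x) x 90 (y) x 8 mm with an 18 mm deep plug below. Origin: centre of the plate's underside; z up. It starts about level in the case's mouth, resting on the four catches, its underside 72 mm above the case's origin (12 mm proud, 102 mm above the desk); home, the underside lies on the case rim, 60 mm above the case's origin.
- lid_top (a point): Centre of the lid's flat top face, 8 mm above the lid's origin. Pressed here the resistance climbs to about 10 to 15 N while mostly the dock's springs give; then the lid clicks down into the case, the force drops by a few N, and the catches keep it. Pressed on, the dock bottoms at about 18 N and stops hard. Pressed well off-centre, one side goes down first.
- press: Lid press, a loose hand tool 135 mm long, 0.3 to 0.5 kg. Origin: centre of its sole; z runs up to the grip end. Square foot 60 x 60 mm, z 0 to 16; square steel shank 24 x 24 mm, z 16 to 90; square black grip 30 x 30 mm, z 90 to 135; faces parallel to its x and y. It starts in the rest, z sloping 30 degrees up from level towards the rest's -x, its x axis upward, origin 50 mm above the desk.
- press_grip (a point): Centre of the black grip of the press, on its axis 112.5 mm above the sole; axes as the press.
- rest: Grey sloped rest fixed to the desk, base 120 (x) x 80 (y) x 6 mm. Origin: centre underneath. Bed, end stop and low cheeks hold the press's foot at the +x side, a saddle its shank 44 to 58 mm from the sole; the rest of the shank and the grip stand free. The press lifts straight up out of it. At the start the press's origin is 30 mm to +x of and 50 mm above the rest's origin.
- pump_bottle: Bystander: clear pump bottle, 68 mm across, 203 mm tall, origin at its base centre.
- mouse: Bystander: black computer mouse 105 x 62 x 31 mm, origin at its underside centre.
- pen_pot: Bystander: dark steel pen pot, 76 mm across, 100 mm tall, origin at its base centre.
Mind the look-alikes: they are no part of the job. What is shaped like the press but brown, purple or turquoise is not meant.

How it is judged:
On the way, in this order (a step that is already met when the one before it is completed fails the run):
1. the press stands upright on its foot on the desk, let go and at rest, the lid not yet home (angle between press's own z axis and vertical below 0.08 rad and height (world z) of press between -0.004 and 0.004 m and contact force between each of the fingers, the arm and press below 0.1 N and linear speed of press below 0.02 m/s and z of lid in the frame of case above 0.066 m), for 0.2 s.
2. the lid is home under the sole of the press, which is held by its black grip and stands square on the lid (within 6 degrees) (z of lid in the frame of case below 0.062 m and angle between lid's own z axis and vertical below 0.03 rad and angle between the z axis of press and the z axis of lid, either way round below 0.105 rad and contact force between press and lid above 1 N and z of press in the frame of lid above 0.004 m and contact force between the fingers and press above 1 N and distance between the grasp point and press_grip below 0.035 m), for 0.1 s.
At the end, for the whole second after the job is handed in: The lid's plate lies on the case rim (underside within 2 mm of the rim, level within 1.7 degrees, centred within 5 mm) and the press stands upright (within 4.6 degrees) on its foot on the desk itself, released and at rest (z of lid in the frame of case below 0.062 m and angle between lid's own z axis and vertical below 0.03 rad and horizontal distance between lid and case below 0.005 m and angle between press's own z axis and vertical below 0.08 rad and height (world z) of press between -0.004 and 0.004 m and linear speed of each of press, lid below 0.02 m/s); the robot touches nothing.
It fails at once if the gripper or arm pushes on the lid itself (contact force between any of the fingers, the arm and lid above 1 N).
It fails at once if the lid is rammed (more than 80 N under the press) (contact force between press and lid above 80 N).
It fails at once if the bottle, mouse or pen pot is moved by more than 20 mm or the bottle or pot is tipped (distance of any of pump_bottle, mouse, pen_pot from where it was at the start of the episode above 0.02 m or angle between any of pump_bottle, pen_pot's own z axis and vertical above 0.3 rad).
It also fails if it takes over 58 s, if anything falls off the work surface, if the arm or the gripper's body presses on something with over 40 N, if the wrist force passes 120 N, or if a joint passes its speed limit or range.

## Working session

There is one attempt and no reset: what is moved stays moved. The work goes in short steps, Python scripts to look and compute and a tool call to move; the robot and the scene stay as the last step left them, time stands still between calls to the robot, and variables do not carry over. Pictures are saved under pics/ and viewed, at most 10 in all, crops included, and the job is handed in when it is done.

Besides the shell and the picture viewer there is one more tool, called after ">>>" in YAML: its name, and indented under it one key for each argument. servo_tool: Moves the arm, as the interface text tells. Its arguments: {"type":"object","properties":{"deltas":{"type":"array","items":{"type":"object","properties":{"delta_pos":{"type":"array","items":{"type":"number"}},"delta_rot":{"type":"array","items":{"type":"number"}},"grip":{"type":"number"}}}},"grip_force":{"type":"number"}},"required":["deltas"]}

```bash
mkdir -p pics
cat > h.py <<'E'
from rig import manip
import numpy as np, cv2
from scipy.spatial.transform import Rotation as Ro
def snap(c,save=None):
    P=manip.camera_params(c); im,d=manip.snapshot(c)
    if save: cv2.imwrite('pics/'+save,im[:,:,::-1])
    return im,d,P
def cloud(d,P):
    K=np.array(P['intrinsics']);v,u=np.mgrid[:d.shape[0],:d.shape[1]]
    X=np.stack([(u-K[0,2])/K[0,0]*d,(v-K[1,2])/K[1,1]*d,d],-1)
    W=(X-np.array(P['t']))@np.array(P['R']); W[d<=0]=np.nan
    return W
E
python3 - <<'E'
from h import *
for c in ('scene','top'):
    im,d,P=snap(c,c+'1.png'); np.savez(c+'1.npz',im=im,W=cloud(d,P))
    for l in ('press','case','lid','rest','pump_bottle','mouse','pen_pot','dock'):
        print(c,l,[(np.round(r['box']),round(r['p'],2)) for r in manip.search_frame(l,c)][:4])
a=cv2.imread('pics/scene1.png');b=cv2.imread('pics/top1.png')
s=manip.read_state();print(s['time_s'],s['ee_pos'],s['tcp_rot'],s['ft_force'])
E
```

```text
scene press [(array([319., 238.,  57.,  37.]), 0.97), (array([271.,  94.,  51.,  25.]), 0.87), (array([292., 140.,  40.,  54.]), 0.86), (array([ 97., 243.,  50.,  56.]), 0.63)]
scene case [(array([164., 296.,  66.,  43.]), 0.93)]
scene lid []
scene rest [(array([289., 173.,  44.,  46.]), 0.82)]
scene pump_bottle [(array([315., 287.,  36.,  57.]), 0.75)]
scene mouse [(array([190., 226.,  39.,  46.]), 0.93)]
scene pen_pot [(array([281., 353.,  35.,  47.]), 0.82), (array([162., 298.,  79.,  55.]), 0.43)]
scene dock [(array([165., 298.,  74.,  53.]), 0.9)]
top press [(array([127., 266.,  32.,  49.]), 0.91), (array([250., 141.,  37.,  43.]), 0.79), (array([377., 263.,  28.,  54.]), 0.79), (array([199., 197.,  40.,  46.]), 0.68)]
top case [(array([353., 199.,  27.,  42.]), 0.62)]
top lid [(array([357., 186.,  50.,  45.]), 0.85)]
top rest [(array([214., 195.,  35.,  47.]), 0.95), (array([310., 233.,  32.,  41.]), 0.59)]
top pump_bottle [(array([310., 104.,  32.,  47.]), 0.88)]
top mouse [(array([310., 232.,  30.,  43.]), 0.62), (array([212., 198.,  37.,  39.]), 0.44)]
top pen_pot [(array([353., 114.,  32.,  38.]), 0.97)]
top dock [(array([350., 198.,  52.,  47.]), 0.56)]
0.9 [0.11803246 0.51158413 0.23132606] [1.40707012e-05 1.13156348e-01 9.93577193e-01 4.96089271e-05] [0.32158508 0.16706779 0.18394006]
```

View pics/scene1.png

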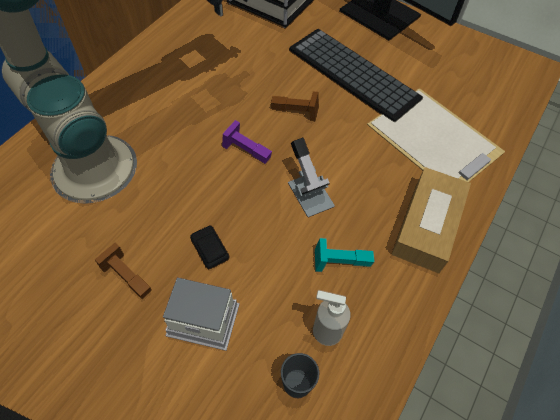

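View pics/top1.png

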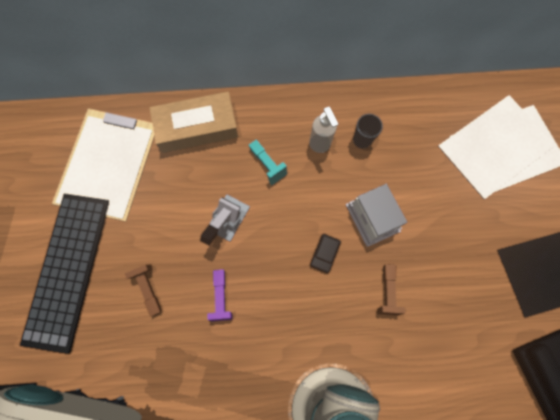

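Both views show the steel press with black grip in the grey rest: scene (305,170), top (225,218). The look-alikes are brown at scene (295,103) and (125,270), purple at (247,142) and turquoise at (343,257). The grey lid on the case is at scene (200,303), top (378,212).

Run:
```python
from h import *
from h import *
T=np.load('top1.npz');S=np.load('scene1.npz')
def pts(D,u0,v0,u1,v1): 
    W=D['W'][v0:v1,u0:u1].reshape(-1,3);I=D['im'][v0:v1,u0:u1].reshape(-1,3).astype(int);m=~np.isnan(W[:,0]);return W[m],I[m]
for n,D,b in (('top',T,(190,185,260,255)),('scene',S,(275,130,345,222))):
    W,I=pts(D,*b)
    print(n,'desk z',np.median(W[:,2]))
    blk=(I.max(1)<60)&(W[:,2]>.06)
    print(' black',blk.sum(),W[blk].mean(0),W[blk].min(0),W[blk].max(0))
    g=(W[:,2]>.02)&((I.max(1)-I.min(1))<40)
    print(' grey',g.sum()); 
    c=W[g][:,:2]; m=c.mean(0);w,V=np.linalg.eigh(np.cov((c-m).T)); print(m,w**.5,V[:,1])
    ht=W[g]; 
    e=V[:,1];s=(c-m)@e
    for k in np.arange(-.1,.1,.015):
        q=(s>=k)&(s<k+.015)
        if q.sum(): j=ht[q]; t=j[:,2]>np.percentile(j[:,2],80)-.003; print('  ',round(k,3),j[t].mean(0).round(3),q.sum())
for n,D,b in (('top',T,(340,175,415,255)),('scene',S,(155,270,245,355))):
    W,I=pts(D,*b); q=(W[:,2]>.1)&(W[:,2]<.12)
    r=cv2.minAreaRect(W[q][:,:2].astype(np.float32));print(n,'lid',q.sum(),np.median(W[q][:,2]),r, cv2.boxPoints(r).round(3).tolist())
for n,b in (('bottle',(305,100,345,155)),('pot',(350,110,385,150)),('turq',(245,138,290,185)),('mouse',(308,230,344,275)),('purple',(205,265,235,325)),('box',(150,95,237,153))):
    W,I=pts(T,*b);q=W[:,2]>.012;print(n,W[q].min(0).round(3),W[q].max(0).round(3))
a=cv2.imread('pics/scene1.png')[125:225,265:350];b=cv2.imread('pics/top1.png')[180:260,185:265]
cv2.imwrite('pics/crop.png',np.hstack([cv2.resize(a,(400,470)),cv2.resize(b,(400,470))]))
```

```text
top desk z 1.1894058000498733e-05
 black 160 [0.47225396 0.29192452 0.11954589] [0.4513492  0.27381211 0.10013938] [0.49496459 0.31172078 0.13269328]
 grey 892
[0.52034055 0.26105961] [0.01680069 0.03785762] [-0.84190646  0.5396235 ]
   -0.07 [0.568 0.232 0.076] 11
   -0.055 [0.56  0.239 0.082] 121
   -0.04 [0.552 0.245 0.074] 155
   -0.025 [0.536 0.255 0.077] 143
   -0.01 [0.524 0.264 0.086] 116
   0.005 [0.51  0.271 0.095] 82
   0.02 [0.495 0.281 0.109] 58
   0.035 [0.484 0.288 0.117] 71
   0.05 [0.471 0.296 0.126] 72
   0.065 [0.464 0.3   0.127] 63
scene desk z 0.0006880369452936554
 black 267 [0.48684613 0.2816479  0.1108919 ] [0.44959531 0.21166152 0.0626383 ] [0.58148198 0.3122586  0.13207825]
 grey 999
[0.51919038 0.26055115] [0.01524577 0.03650939] [-0.83573307  0.5491359 ]
   -0.07 [0.568 0.233 0.079] 11
   -0.055 [0.561 0.238 0.081] 203
   -0.04 [0.545 0.246 0.071] 82
   -0.025 [0.535 0.255 0.078] 129
   -0.01 [0.523 0.264 0.087] 150
   0.005 [0.51  0.272 0.096] 112
   0.02 [0.495 0.281 0.109] 91
   0.035 [0.483 0.287 0.117] 99
   0.05 [0.471 0.295 0.126] 91
   0.065 [0.465
[... 241 characters left out ...]
405], [0.5860000252723694, -0.19599999487400055], [0.5529999732971191, -0.10999999940395355]]
scene lid 2436 0.10912332558443066 ((0.5125107169151306, -0.174318328499794), (0.12063444405794144, 0.09196122735738754), 20.80717658996582) [[0.4399999976158142, -0.15299999713897705], [0.47200000286102295, -0.23899999260902405], [0.5849999785423279, -0.19599999487400055], [0.5529999732971191, -0.10999999940395355]]
bottle [ 0.72  -0.073  0.012] [ 0.792 -0.007  0.206]
pot [ 0.726 -0.21   0.012] [ 0.802 -0.137  0.104]
turq [0.636 0.069 0.012] [0.77  0.178 0.065]
mouse [ 0.362 -0.071  0.012] [0.473 0.024 0.037]
purple [0.25  0.251 0.012] [0.389 0.311 0.066]
box [0.76  0.211 0.012] [0.91  0.465 0.076]
```

View pics/crop.png

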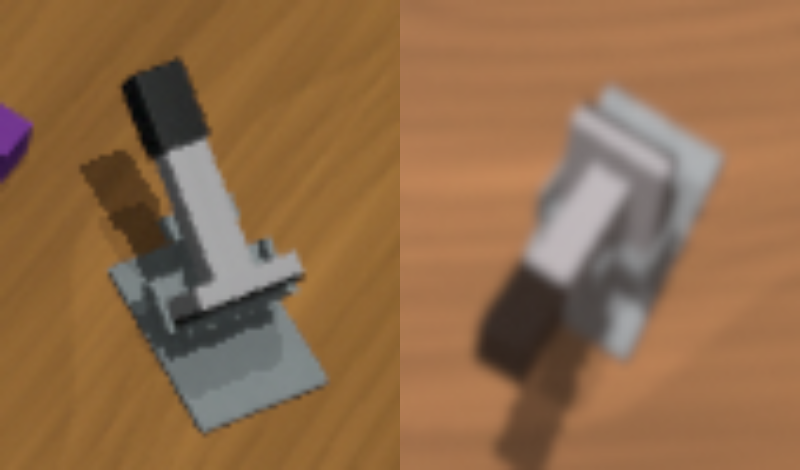

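The crop confirms the choice: steel shank and black grip in the grey rest. Its grip centre is at about (0.474, 0.295, 0.106), with a horizontal axis direction d = (-0.842, 0.539). The lid centre is (0.513, -0.174), top at 0.109, which matches the 0.110 given. I'll approach with the tool tilted 45° towards -d.

>>> servo_tool:
  deltas:
    - {"delta_rot": [0, 0, 6.5], "grip": 1}
    - {"delta_rot": [0, 0, 6.5], "grip": 1}
    - {"delta_rot": [0, 0, 6.6], "grip": 1}
    - {"delta_pos": [-0.036, 0.001, 0.004], "grip": 1}
    - {"delta_pos": [-0.036, 0.001, 0.004], "grip": 1}

```text
$.deltas[0]: bad value
```

>>> servo_tool:
  deltas:
    - {"delta_pos": [-0.036, 0.001, 0.004], "grip": 1}
    - {"delta_pos": [-0.036, 0.001, 0.004], "grip": 1}
    - {"delta_pos": [-0.036, 0.001, 0.004], "grip": 1}
    - {"delta_pos": [-0.036, 0.001, 0.004], "grip": 1}
    - {"delta_pos": [-0.036, 0.001, 0.004], "grip": 1}

```text
$.deltas[0]: bad value
```

>>> servo_tool:
  deltas:
    - {"delta_rot": [0, -6.5, 0], "grip": 1}
    - {"delta_rot": [0, -6.5, 0], "grip": 1}
    - {"delta_rot": [0, -6.5, 0], "grip": 1}
    - {"delta_rot": [0, -6.5, 0], "grip": 1}
    - {"delta_rot": [0, -6.5, 0], "grip": 1}

```text
$.deltas[0]: bad value
```

>>> servo_tool:
  deltas:
    - {"delta_rot": [0, -6.5, 0], "grip": 1}
    - {"delta_rot": [0, -6, 0], "grip": 1}
    - {"delta_pos": [0, 0, 0], "grip": 1}

```text
$.deltas[0]: bad value
```

```bash
cat >> h.py <<'E'
def rel(p,yaw_d=None,tilt=None):
    s=manip.read_state();q=s['tcp_rot'];R=Ro.from_quat([q[1],q[2],q[3],q[0]])
    print('t',s['time_s'],'tcp',np.round(s['ee_pos'],4),'q',np.round(s['joint_positions'],2),'F',np.round(s['ft_force'],1),'gap',round(s['finger_gap'],4))
    print('axes x,y,z',np.round(R.as_matrix().T,3).tolist())
    print('delta tool',np.round(R.inv().apply(np.array(p)-s['ee_pos']),4))
    return s,R
E
python3 - <<'E'
from h import *
s,R=rel([.485,.288,.093])
im,d,P=snap('wrist','w1.png');np.savez('w1.npz',im=im,W=cloud(d,P))
E
```

```text
t 0.9 tcp [0.118  0.5116 0.2313] q [ 1.27  0.05  1.4  -0.    1.69 -0.07] F [0.3 0.2 0.2] gap 0.0853
axes x,y,z [[-0.974, 0.225, -0.0], [0.225, 0.974, 0.0], [0.0, 0.0, -1.0]]
delta tool [-0.4078 -0.1354  0.1383]
```

View pics/w1.png

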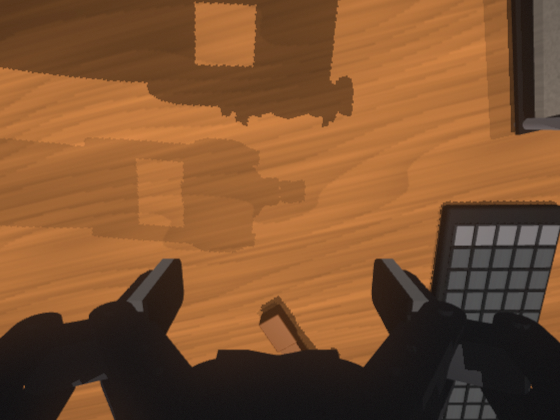

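The call was refused because each row needs all three keys. The wrist view still shows the start pose, with the brown look-alike at (285,325).

>>> servo_tool:
  deltas:
    - {"delta_pos": [0, 0, 0], "delta_rot": [0, 0, 6.5], "grip": 1}
    - {"delta_pos": [0, 0, 0], "delta_rot": [0, 0, 6.5], "grip": 1}
    - {"delta_pos": [0, 0, 0], "delta_rot": [0, 0, 6.6], "grip": 1}
    - {"delta_pos": [-0.036, 0.001, 0.004], "delta_rot": [0, 0, 0], "grip": 1}
    - {"delta_pos": [-0.036, 0.001, 0.004], "delta_rot": [0, 0, 0], "grip": 1}

```text
time_s: 1.37
ee_pos: [0.1795, 0.4745, 0.2233]
tcp_rot: [-0.0, 0.279, 0.96, 0.0]
ft_force: [0.6, 0.0, -0.5]
finger_gap: 0.0853
finger_force: 0.0
```

>>> servo_tool:
  deltas:
    - {"delta_pos": [-0.036, 0.001, 0.004], "delta_rot": [0, 0, 0], "grip": 1}
    - {"delta_pos": [-0.036, 0.001, 0.004], "delta_rot": [0, 0, 0], "grip": 1}
    - {"delta_pos": [-0.036, 0.001, 0.004], "delta_rot": [0, 0, 0], "grip": 1}
    - {"delta_pos": [-0.036, 0.001, 0.004], "delta_rot": [0, 0, 0], "grip": 1}
    - {"delta_pos": [-0.036, 0.001, 0.004], "delta_rot": [0, 0, 0], "grip": 1}

```text
time_s: 1.78
ee_pos: [0.3354, 0.3806, 0.2033]
tcp_rot: [0.0, 0.281, 0.96, 0.0]
ft_force: [0.7, 0.2, 0.6]
finger_gap: 0.0855
finger_force: 0.0
```

>>> servo_tool:
  deltas:
    - {"delta_pos": [0, 0, 0], "delta_rot": [0, -6.5, 0], "grip": 1}
    - {"delta_pos": [0, 0, 0], "delta_rot": [0, -6.5, 0], "grip": 1}
    - {"delta_pos": [0, 0, 0], "delta_rot": [0, -6.5, 0], "grip": 1}
    - {"delta_pos": [0, 0, 0], "delta_rot": [0, -6.5, 0], "grip": 1}
    - {"delta_pos": [0, 0, 0], "delta_rot": [0, -6.5, 0], "grip": 1}

```text
time_s: 2.2
ee_pos: [0.3344, 0.382, 0.2045]
tcp_rot: [0.271, 0.27, 0.921, -0.078]
ft_force: [0.7, 0.1, -0.7]
finger_gap: 0.0854
finger_force: 0.0
```

>>> servo_tool:
  deltas:
    - {"delta_pos": [0, 0, 0], "delta_rot": [0, -6.5, 0], "grip": 1}
    - {"delta_pos": [0, 0, 0], "delta_rot": [0, -6, 0], "grip": 1}
    - {"delta_pos": [0, 0, 0], "delta_rot": [0, 0, 0], "grip": 1}

```text
time_s: 2.45
ee_pos: [0.3322, 0.382, 0.2006]
tcp_rot: [0.369, 0.257, 0.887, -0.11]
ft_force: [-0.4, -0.3, -0.3]
finger_gap: 0.0857
finger_force: 0.0
```

Run:
```python
from h import *
s,R=rel([.485,.288,.093])
im,d,P=snap('wrist','w2.png');np.savez('w2.npz',im=im,W=cloud(d,P))
```

```text
t 2.45 tcp [0.3322 0.382  0.2006] q [ 1.17  0.1   1.58 -0.78  1.62  0.19] F [-0.4 -0.3 -0.3] gap 0.0857
axes x,y,z [[-0.597, 0.374, -0.71], [0.536, 0.844, -0.005], [0.597, -0.384, -0.704]]
delta tool [-0.0499  0.0031  0.2031]
```

View pics/w2.png

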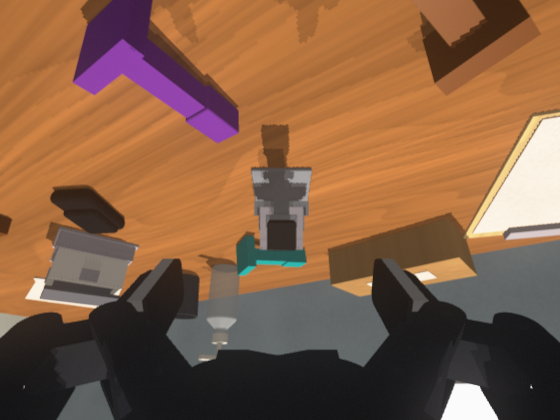

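The wrist view shows the press's black end at (282,235), dead centre between the fingers (mid column about 278). Closing in.

>>> servo_tool:
  deltas:
    - {"delta_pos": [-0.017, 0.001, 0.034], "delta_rot": [0, 0, 0], "grip": 1}
    - {"delta_pos": [-0.017, 0.001, 0.034], "delta_rot": [0, 0, 0], "grip": 1}
    - {"delta_pos": [-0.016, 0.001, 0.034], "delta_rot": [0, 0, 0], "grip": 1}
    - {"delta_pos": [0, 0, 0], "delta_rot": [0, 0, 0], "grip": 1}

```text
time_s: 2.83
ee_pos: [0.4296, 0.3221, 0.165]
tcp_rot: [0.366, 0.262, 0.886, -0.109]
ft_force: [-0.1, -0.5, -0.6]
finger_gap: 0.0853
finger_force: 0.0
```

Run:
```python
from h import *
im,d,P=snap('wrist','w3.png')
s,R=rel([.485,.288,.093])
W=cloud(d,P).reshape(-1,3);I=im.reshape(-1,3).astype(int)
L=R.inv().apply(W-s['ee_pos'])
g=(abs(L[:,0])<.06)&(abs(L[:,1])<.03)&(L[:,2]>.03)&(L[:,2]<.2)&((I.max(1)-I.min(1))<40)&(W[:,2]>.03)
for a in np.arange(.03,.2,.015):
    q=g&(L[:,2]>=a)&(L[:,2]<a+.015)
    if q.sum(): print(round(a,3),q.sum(),'x',L[q,0].min().round(3),L[q,0].max().round(3),'y',L[q,1].min().round(4),L[q,1].max().round(4),'col',I[q].mean(0).round())
```

```text
t 2.8833 tcp [0.4282 0.3236 0.166 ] q [ 0.95  0.1   1.65 -0.79  1.41  0.09] F [-0.9  0.2 -0.7] gap 0.085
axes x,y,z [[-0.595, 0.385, -0.705], [0.544, 0.839, -0.0], [0.592, -0.384, -0.709]]
delta tool [0.004 0.001 0.099]
0.045 1223 x -0.006 0.017 y -0.0142 0.015 col [50. 42. 37.]
0.06 801 x 0.001 0.023 y -0.0142 0.015 col [50. 41. 37.]
0.135 250 x 0.006 0.017 y -0.0177 0.021 col [81. 76. 74.]
0.15 336 x -0.05 0.029 y -0.0082 0.0243 col [78. 73. 72.]
0.165 1164 x -0.051 0.018 y -0.0294 0.0297 col [129. 120. 119.]
0.18 244 x -0.03 0.007 y -0.0297 0.0296 col [135. 125. 125.]
0.195 1 x -0.005 -0.005 y -0.0296 -0.0296 col [110. 101. 100.]
```

The grip spans y ±15 mm in the tool frame, as it should, and is centred. Advance and close.

>>> servo_tool:
  deltas:
    - {"delta_pos": [0.002, 0, 0.03], "delta_rot": [0, 0, 0], "grip": 1}
    - {"delta_pos": [0.002, 0, 0.03], "delta_rot": [0, 0, 0], "grip": 1}
    - {"delta_pos": [0, 0, 0.025], "delta_rot": [0, 0, 0], "grip": 1}
    - {"delta_pos": [0, 0, 0.012], "delta_rot": [0, 0, 0], "grip": 1}
    - {"delta_pos": [0, 0, 0], "delta_rot": [0, 0, 0], "grip": 1}

```text
time_s: 3.3
ee_pos: [0.482, 0.2896, 0.094]
tcp_rot: [0.366, 0.26, 0.887, -0.108]
ft_force: [0.8, 0.4, -0.3]
finger_gap: 0.0856
finger_force: 0.0
```

>>> servo_tool:
  deltas:
    - {"delta_pos": [0, 0, 0], "delta_rot": [0, 0, 0], "grip": 0}
    - {"delta_pos": [0, 0, 0], "delta_rot": [0, 0, 0], "grip": 0}
    - {"delta_pos": [0, 0, 0], "delta_rot": [0, 0, 0], "grip": 0}
    - {"delta_pos": [0, 0, 0], "delta_rot": [0, 0, 0], "grip": 0}
    - {"delta_pos": [0, 0, 0], "delta_rot": [0, 0, 0], "grip": 0}
  grip_force: 100

```text
time_s: 3.72
ee_pos: [0.4815, 0.292, 0.0963]
tcp_rot: [0.368, 0.259, 0.887, -0.106]
ft_force: [-5.9, 0.9, 4.3]
finger_gap: 0.0286
finger_force: 98.5
```

>>> servo_tool:
  deltas:
    - {"delta_pos": [0, 0, 0], "delta_rot": [0, 0, 0], "grip": 0}
    - {"delta_pos": [0, 0, 0], "delta_rot": [0, 0, 0], "grip": 0}
    - {"delta_pos": [0, 0, 0], "delta_rot": [0, 0, 0], "grip": 0}
  grip_force: 100

```text
time_s: 3.97
ee_pos: [0.4814, 0.292, 0.0963]
tcp_rot: [0.368, 0.259, 0.887, -0.106]
ft_force: [-5.1, 2.2, 5.0]
finger_gap: 0.0289
finger_force: 98.9
```

Run:
```python
from h import *
rel([.485,.288,.193])
```

```text
t 3.9667 tcp [0.4814 0.292  0.0963] q [ 0.83  0.2   1.7  -0.83  1.22  0.12] F [-5.1  2.2  5. ] gap 0.0289
axes x,y,z [[-0.595, 0.381, -0.707], [0.538, 0.843, 0.002], [0.597, -0.379, -0.707]]
delta tool [-0.0721 -0.0013 -0.0648]
```

>>> servo_tool:
  deltas:
    - {"delta_pos": [-0.01, 0, -0.01], "delta_rot": [0, 0, 0], "grip": 0}
    - {"delta_pos": [-0.018, 0, -0.018], "delta_rot": [0, 0, 0], "grip": 0}
    - {"delta_pos": [-0.02, 0, -0.02], "delta_rot": [0, 0, 0], "grip": 0}
    - {"delta_pos": [-0.02, 0, -0.02], "delta_rot": [0, 0, 0], "grip": 0}
    - {"delta_pos": [-0.02, 0, -0.02], "delta_rot": [0, 0, 0], "grip": 0}

```text
time_s: 4.38
ee_pos: [0.4809, 0.2907, 0.2207]
tcp_rot: [0.366, 0.259, 0.887, -0.108]
ft_force: [0.4, -0.2, -3.5]
finger_gap: 0.0292
finger_force: 99.5
```

>>> servo_tool:
  deltas:
    - {"delta_pos": [0, 0, 0], "delta_rot": [0, 6, 0], "grip": 0}
    - {"delta_pos": [0, 0, 0], "delta_rot": [0, 6, 0], "grip": 0}
    - {"delta_pos": [0, 0, 0], "delta_rot": [0, 6, 0], "grip": 0}
    - {"delta_pos": [0, 0, 0], "delta_rot": [0, 6, 0], "grip": 0}
    - {"delta_pos": [0, 0, 0], "delta_rot": [0, 6, 0], "grip": 0}

```text
time_s: 4.8
ee_pos: [0.4811, 0.2913, 0.2208]
tcp_rot: [0.123, 0.277, 0.952, -0.035]
ft_force: [-0.8, -1.1, -4.4]
finger_gap: 0.0292
finger_force: 99.4
```

>>> servo_tool:
  deltas:
    - {"delta_pos": [0, 0, 0], "delta_rot": [0, 6, 0], "grip": 0}
    - {"delta_pos": [0, 0, 0], "delta_rot": [0, 6, 0], "grip": 0}
    - {"delta_pos": [0, 0, 0], "delta_rot": [0, 6, 0], "grip": 0}
    - {"delta_pos": [0, 0, 0], "delta_rot": [0, 6, 0], "grip": 0}
    - {"delta_pos": [0, 0, 0], "delta_rot": [0, 6, 0], "grip": 0}

```text
time_s: 5.22
ee_pos: [0.4817, 0.2907, 0.2208]
tcp_rot: [-0.127, 0.277, 0.952, 0.038]
ft_force: [0.4, 0.8, -4.1]
finger_gap: 0.0289
finger_force: 99.4
```

Run:
```python
from h import *
s,R=rel([.49,.10,.25])
a=snap('scene')[0];im,d,P=snap('scene');u,v,w=0,0,0
K=np.array(P['intrinsics']);c=np.array(P['R'])@s['ee_pos']+P['t'];u,v=(K@c)[:2]/c[2];print(u,v)
u,v=int(u),int(v);cr=im[max(0,v-60):v+80,max(0,u-70):u+70,::-1];cv2.imwrite('pics/c2.png',cv2.resize(cr,(560,560)))
W=cloud(d,P)[max(0,v-60):v+80,max(0,u-70):u+70].reshape(-1,3)
L=W-s['ee_pos'];g=(np.hypot(L[:,0],L[:,1])<.05)&(L[:,2]<-.02)&(W[:,2]>.02);L=L[g]
for z in np.arange(-.16,-.0,.01):
    q=(L[:,2]>=z)&(L[:,2]<z+.01)
    if q.sum()>3: print(round(z,2),q.sum(),L[q].mean(0).round(4),np.ptp(L[q],axis=0).round(3))
```

```text
t 5.2167 tcp [0.4817 0.2907 0.2208] q [ 0.37  0.27  1.2   0.22  1.82 -0.59] F [ 0.4  0.8 -4.1] gap 0.0289
axes x,y,z [[-0.814, 0.518, 0.263], [0.537, 0.843, 0.002], [-0.221, 0.143, -0.965]]
delta tool [-0.0979 -0.1563 -0.0572]
304.15784521556253 119.65946966437879
-0.16 70 [ 0.0326 -0.0207 -0.1553] [0.031 0.037 0.01 ]
-0.15 10 [ 0.0338 -0.0223 -0.1473] [0.025 0.036 0.005]
-0.11 32 [ 0.0167 -0.0238 -0.1024] [0.077 0.046 0.005]
-0.1 112 [ 0.0093 -0.0194 -0.094 ] [0.083 0.069 0.01 ]
-0.09 293 [ 0.0075 -0.0122 -0.0873] [0.077 0.074 0.009]
-0.08 34 [ 0.0073 -0.0122 -0.0747] [0.033 0.02  0.01 ]
-0.07 35 [ 0.0071 -0.0124 -0.0648] [0.03  0.021 0.009]
-0.06 34 [ 0.0085 -0.0114 -0.055 ] [0.03  0.019 0.01 ]
-0.05 33 [ 0.0073 -0.0132 -0.045 ] [0.031 0.018 0.009]
-0.04 45 [ 0.0067 -0.0119 -0.035 ] [0.033 0.022 0.01 ]
-0.03 34 [ 0.0084 -0.0126 -0.0247] [0.033 0.019 0.01 ]
```

View pics/c2.png

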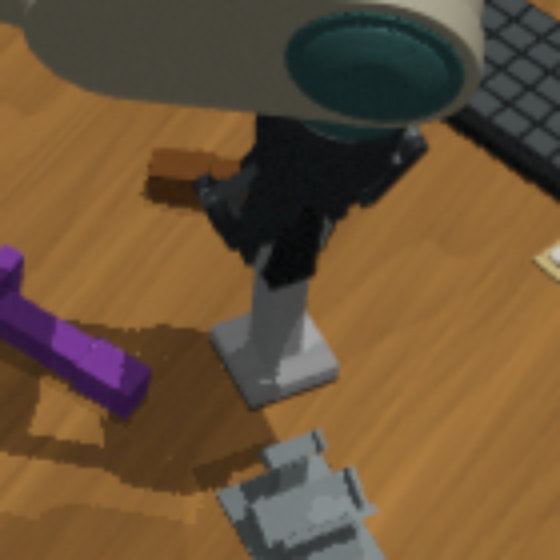

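The press hangs upright: shank centres stay constant to 1 mm over 50 mm, and the sole is about 0.103 below the TCP. Next I'll move to open desk near (0.49, 0.10).

>>> servo_tool:
  deltas:
    - {"delta_pos": [-0.021, -0.031, -0.006], "delta_rot": [0, 0, 0], "grip": 0}
    - {"delta_pos": [-0.021, -0.031, -0.006], "delta_rot": [0, 0, 0], "grip": 0}
    - {"delta_pos": [-0.021, -0.031, -0.006], "delta_rot": [0, 0, 0], "grip": 0}
    - {"delta_pos": [-0.021, -0.031, -0.006], "delta_rot": [0, 0, 0], "grip": 0}
    - {"delta_pos": [-0.021, -0.031, -0.006], "delta_rot": [0, 0, 0], "grip": 0}

```text
time_s: 5.73
ee_pos: [0.4896, 0.1003, 0.2218]
tcp_rot: [-0.123, 0.277, 0.952, 0.036]
ft_force: [1.4, -0.4, -3.8]
finger_gap: 0.0287
finger_force: 101.3
```

>>> servo_tool:
  deltas:
    - {"delta_pos": [-0.008, 0, 0.029], "delta_rot": [0, 0, 0], "grip": 0}
    - {"delta_pos": [-0.008, 0, 0.029], "delta_rot": [0, 0, 0], "grip": 0}
    - {"delta_pos": [-0.008, 0, 0.029], "delta_rot": [0, 0, 0], "grip": 0}
    - {"delta_pos": [-0.003, 0, 0.01], "delta_rot": [0, 0, 0], "grip": 0}
    - {"delta_pos": [0, 0, 0], "delta_rot": [0, 0, 0], "grip": 0}

```text
time_s: 6.15
ee_pos: [0.4891, 0.1013, 0.1182]
tcp_rot: [-0.127, 0.278, 0.952, 0.035]
ft_force: [-0.1, -0.3, -4.0]
finger_gap: 0.0286
finger_force: 101.4
```

Run:
```python
from h import *
s,R=rel([.49,.10,.106])
im,d,P=snap('scene')
W=cloud(d,P).reshape(-1,3);L=W-s['ee_pos'];I=im.reshape(-1,3).astype(int)
g=(np.hypot(L[:,0],L[:,1])<.05)&((I.max(1)-I.min(1))<35)&(W[:,2]>.004);L=W[g]
for z in np.arange(0,.12,.006):
    q=(L[:,2]>=z)&(L[:,2]<z+.006)
    if q.sum()>3: print(round(z,3),q.sum(),L[q].mean(0).round(4),np.ptp(L[q],axis=0).round(3))
```

```text
t 6.15 tcp [0.4891 0.1013 0.1182] q [ 0.05  0.21  1.48  0.15  1.67 -0.96] F [-0.1 -0.3 -4. ] gap 0.0286
axes x,y,z [[-0.814, 0.519, 0.261], [0.537, 0.843, -0.004], [-0.223, 0.137, -0.965]]
delta tool [-0.0046 -0.0005  0.0114]
0.012 11 [0.5045 0.0769 0.0161] [0.073 0.041 0.005]
0.018 32 [0.5046 0.0824 0.0212] [0.083 0.048 0.006]
0.024 73 [0.5014 0.0876 0.0282] [0.082 0.067 0.006]
0.03 295 [0.4959 0.0908 0.0325] [0.08  0.077 0.006]
0.036 24 [0.4918 0.088  0.0379] [0.049 0.048 0.006]
0.042 16 [0.4978 0.091  0.0452] [0.027 0.019 0.006]
0.048 11 [0.4982 0.0916 0.0504] [0.029 0.017 0.005]
0.054 17 [0.4974 0.09   0.0567] [0.032 0.018 0.006]
0.06 13 [0.4959 0.0908 0.063 ] [0.032 0.017 0.005]
0.066 18 [0.4972 0.0903 0.0694] [0.031 0.018 0.006]
0.072 14 [0.4942 0.0896 0.0751] [0.028 0.015 0.005]
0.078 17 [0.4992 0.0918 0.0801] [0.031 0.022 0.005]
0.084 19 [0.4972 0.0918 0.0869] [0.031 0.022 0.006]
0.09 15 [0.4986 0.0894 0.0927] [0.027 0.02  0.005]
0.096 12 [0.5014 0.0914 0.0985] [0.02  0.02  0.005]
0.102 5 [0.503  0.0911 0.1037] [0.011 0.017 0.005]
0.108 15 [0.5032 0.0901 0.1109] [0.025 0.024 0.005]
0.114 20 [0.5026 0.0883 0.1164] [0.02  0.023 0.005]
```

>>> servo_tool:
  deltas:
    - {"delta_pos": [-0.0015, 0, 0.006], "delta_rot": [0, 0, 0], "grip": 0}
    - {"delta_pos": [-0.0015, 0, 0.006], "delta_rot": [0, 0, 0], "grip": 0}
    - {"delta_pos": [-0.0005, 0, 0.0015], "delta_rot": [0, 0, 0], "grip": 0}
    - {"delta_pos": [0, 0, 0], "delta_rot": [0, 0, 0], "grip": 0}

```text
time_s: 6.53
ee_pos: [0.491, 0.1011, 0.1068]
tcp_rot: [-0.125, 0.278, 0.952, 0.037]
ft_force: [0.6, 0.7, -4.2]
finger_gap: 0.0286
finger_force: 101.5
```

>>> servo_tool:
  deltas:
    - {"delta_pos": [-0.0005, 0, 0.0015], "delta_rot": [0, 0, 0], "grip": 0}
    - {"delta_pos": [0, 0, 0], "delta_rot": [0, 0, 0], "grip": 0}

```text
time_s: 6.7
ee_pos: [0.4912, 0.101, 0.1053]
tcp_rot: [-0.125, 0.278, 0.952, 0.037]
ft_force: [-0.4, 0.7, -5.7]
finger_gap: 0.029
finger_force: 101.5
```

>>> servo_tool:
  deltas:
    - {"delta_pos": [-0.0003, 0, 0.0012], "delta_rot": [0, 0, 0], "grip": 0}
    - {"delta_pos": [0, 0, 0], "delta_rot": [0, 0, 0], "grip": 0}

```text
time_s: 6.87
ee_pos: [0.491, 0.101, 0.1039]
tcp_rot: [-0.125, 0.278, 0.952, 0.037]
ft_force: [0.5, 0.2, -4.3]
finger_gap: 0.0287
finger_force: 101.5
```

>>> servo_tool:
  deltas:
    - {"delta_pos": [-0.0003, 0, 0.0012], "delta_rot": [0, 0, 0], "grip": 0}
    - {"delta_pos": [0, 0, 0], "delta_rot": [0, 0, 0], "grip": 0}

```text
time_s: 7.03
ee_pos: [0.4909, 0.101, 0.1025]
tcp_rot: [-0.125, 0.278, 0.952, 0.037]
ft_force: [-1.0, 0.6, -4.3]
finger_gap: 0.0287
finger_force: 101.5
```

Run:
```python
from h import *
s,R=rel([.49,.10,.106])
im,d,P=snap('scene')
W=cloud(d,P).reshape(-1,3);L=W-s['ee_pos'];I=im.reshape(-1,3).astype(int)
g=(np.hypot(L[:,0],L[:,1])<.05)&((I.max(1)-I.min(1))<35)&(W[:,2]>.004)&(W[:,2]<.026);L=W[g]
for z in np.arange(0,.03,.003):
    q=(L[:,2]>=z)&(L[:,2]<z+.003)
    if q.sum()>3: print(round(z,3),q.sum())
q=(L[:,2]>.013);A=L[q]
for k in range(4):
    c=np.linalg.lstsq(np.c_[A[:,:2]-A[:,:2].mean(0),np.ones(len(A))],A[:,2],rcond=None)[0]
    r=A[:,2]-np.c_[A[:,:2]-A[:,:2].mean(0),np.ones(len(A))]@c; A=A[abs(r)<.002]
print('foot top plane',c.round(4),len(A),A.mean(0))
```

```text
t 7.0333 tcp [0.4909 0.101  0.1025] q [ 0.05  0.23  1.49  0.15  1.64 -0.96] F [-1.   0.6 -4.3] gap 0.0287
axes x,y,z [[-0.814, 0.52, 0.259], [0.539, 0.843, -0.0], [-0.218, 0.14, -0.966]]
delta tool [ 0.0011 -0.0013 -0.0033]
0.003 7
0.006 18
0.009 23
0.012 80
0.015 189
0.018 77
0.021 11
foot top plane [ 0.0034 -0.0059  0.0166] 229 [0.49821916 0.09048875 0.01663842]
```

The foot top is level at 0.0166, so about 0.6 mm remains. Lower a touch more, then release.

>>> servo_tool:
  deltas:
    - {"delta_pos": [-0.0003, 0, 0.001], "delta_rot": [0, 0, 0], "grip": 0}
    - {"delta_pos": [0, 0, 0], "delta_rot": [0, 0, 0], "grip": 0}
  grip_force: 20

```text
time_s: 7.25
ee_pos: [0.491, 0.101, 0.1016]
tcp_rot: [-0.125, 0.278, 0.952, 0.037]
ft_force: [0.4, 0.5, -3.2]
finger_gap: 0.0289
finger_force: 101.9
```

>>> servo_tool:
  deltas:
    - {"delta_pos": [0, 0, 0], "delta_rot": [0, 0, 0], "grip": 1}
    - {"delta_pos": [0, 0, 0], "delta_rot": [0, 0, 0], "grip": 1}
    - {"delta_pos": [0, 0, 0], "delta_rot": [0, 0, 0], "grip": 1}
    - {"delta_pos": [0, 0, 0], "delta_rot": [0, 0, 0], "grip": 1}
    - {"delta_pos": [0, 0, 0], "delta_rot": [0, 0, 0], "grip": 1}

```text
time_s: 7.67
ee_pos: [0.4911, 0.101, 0.1019]
tcp_rot: [-0.125, 0.278, 0.952, 0.037]
ft_force: [0.1, -0.4, -0.6]
finger_gap: 0.085
finger_force: 0.0
```

>>> servo_tool:
  deltas:
    - {"delta_pos": [0, 0, 0], "delta_rot": [0, 0, 0], "grip": 1}
    - {"delta_pos": [0, 0, -0.02], "delta_rot": [0, 0, 0], "grip": 1}
    - {"delta_pos": [0, 0, -0.035], "delta_rot": [0, 0, 0], "grip": 1}
    - {"delta_pos": [0, 0, -0.035], "delta_rot": [0, 0, 0], "grip": 1}
    - {"delta_pos": [0, 0, 0], "delta_rot": [0, 0, 0], "grip": 1}

```text
time_s: 8.08
ee_pos: [0.5138, 0.0879, 0.1959]
tcp_rot: [-0.12, 0.278, 0.952, 0.039]
ft_force: [0.5, -0.0, 0.8]
finger_gap: 0.0859
finger_force: 0.0
```

>>> servo_tool:
  deltas:
    - {"delta_pos": [0, 0, 0], "delta_rot": [0, -7, 0], "grip": 1}
    - {"delta_pos": [0, 0, 0], "delta_rot": [0, -7, 0], "grip": 1}
    - {"delta_pos": [0, 0, 0], "delta_rot": [0, -1, 0], "grip": 1}
    - {"delta_pos": [0, 0, 0], "delta_rot": [0, 0, 0], "grip": 1}

```text
time_s: 8.42
ee_pos: [0.5098, 0.0893, 0.1891]
tcp_rot: [-0.0, 0.28, 0.96, 0.0]
ft_force: [-0.1, -0.9, -0.1]
finger_gap: 0.0858
finger_force: 0.0
```

```bash
cat > press.py <<'E'
from h import *
s,R=rel([.49,.10,.106])
for cam in ('scene','top'):
    im,d,P=snap(cam,'st_%s_%d.png'%(cam,s['time_s']*10))
    W=cloud(d,P).reshape(-1,3);I=im.reshape(-1,3).astype(int)
    g=(np.hypot(*(W[:,:2]-[.497,.092]).T)<.06)&((I.max(1)-I.min(1))<35)
    A=W[g&(W[:,2]>.01)&(W[:,2]<.022)];t=A[A[:,2]>.013]
    if len(t)>20: print(cam,'foot',len(t),np.median(t[:,2]),cv2.minAreaRect(t[:,:2].astype(np.float32)))
    t=W[g&(W[:,2]>.13)&(W[:,2]<.139)]
    if len(t)>5: print(cam,'grip end',len(t),t.mean(0).round(4),cv2.minAreaRect(t[:,:2].astype(np.float32)))
E
python3 press.py
```

```text
t 8.4167 tcp [0.5098 0.0893 0.1891] q [ 0.1   0.05  1.49  0.    1.6  -0.9 ] F [-0.1 -0.9 -0.1] gap 0.0858
axes x,y,z [[-0.843, 0.537, 0.001], [0.537, 0.843, 0.001], [-0.0, 0.001, -1.0]]
delta tool [ 0.0224 -0.0017  0.0831]
scene foot 306 0.015705816358391654 ((0.4952622950077057, 0.0974428653717041), (0.059284716844558716, 0.06148963049054146), 57.0272331237793)
scene grip end 145 [0.4958 0.0966 0.1343] ((0.4953306019306183, 0.09730353206396103), (0.030269835144281387, 0.02958676777780056), 57.65782165527344)
top foot 60 0.015923730698646804 ((0.5024223923683167, 0.09267143160104752), (0.05907723307609558, 0.04241935908794403), 59.39258575439453)
top grip end 116 [0.4945 0.0977 0.1339] ((0.49487972259521484, 0.09823992848396301), (0.02943643555045128, 0.028533050790429115), 60.0235710144043)
```

The press stands upright: foot centre (0.4953, 0.0974) and grip end (0.4953, 0.0973) agree between views. Now I'll take it afresh from straight above.

>>> servo_tool:
  deltas:
    - {"delta_pos": [0.017, -0.001, 0.01], "delta_rot": [0, 0, 0], "grip": 1}
    - {"delta_pos": [0, 0, 0.03], "delta_rot": [0, 0, 0], "grip": 1}
    - {"delta_pos": [0, 0, 0.03], "delta_rot": [0, 0, 0], "grip": 1}
    - {"delta_pos": [0, 0, 0.025], "delta_rot": [0, 0, 0], "grip": 1}
    - {"delta_pos": [0, 0, 0], "delta_rot": [0, 0, 0], "grip": 1}

```text
time_s: 8.93
ee_pos: [0.4929, 0.0959, 0.0877]
tcp_rot: [-0.006, 0.281, 0.96, -0.002]
ft_force: [-0.3, 0.3, -0.3]
finger_gap: 0.0854
finger_force: 0.0
```

>>> servo_tool:
  deltas:
    - {"delta_pos": [0, 0, 0], "delta_rot": [0, 0, 0], "grip": 0}
    - {"delta_pos": [0, 0, 0], "delta_rot": [0, 0, 0], "grip": 0}
    - {"delta_pos": [0, 0, 0], "delta_rot": [0, 0, 0], "grip": 0}
    - {"delta_pos": [0, 0, 0], "delta_rot": [0, 0, 0], "grip": 0}
    - {"delta_pos": [0, 0, 0], "delta_rot": [0, 0, 0], "grip": 0}
  grip_force: 100

```text
time_s: 9.35
ee_pos: [0.4969, 0.0971, 0.0954]
tcp_rot: [0.001, 0.281, 0.96, 0.001]
ft_force: [0.9, 0.0, -0.3]
finger_gap: 0.0292
finger_force: 98.6
```

>>> servo_tool:
  deltas:
    - {"delta_pos": [0, 0, 0], "delta_rot": [0, 0, 0], "grip": 0}
    - {"delta_pos": [0, 0, 0], "delta_rot": [0, 0, 0], "grip": 0}
    - {"delta_pos": [0, 0, 0], "delta_rot": [0, 0, 0], "grip": 0}
  grip_force: 100

```text
time_s: 9.6
ee_pos: [0.4969, 0.0971, 0.0953]
tcp_rot: [0.002, 0.281, 0.96, 0.001]
ft_force: [1.7, 0.6, 6.5]
finger_gap: 0.029
finger_force: 99.6
```

Run:
```python
from h import *
s,R=rel([.513,-.1743,.22])
```

```text
t 9.6 tcp [0.4969 0.0971 0.0953] q [ 0.12  0.09  1.64  0.    1.41 -0.88] F [1.7 0.6 6.5] gap 0.029
axes x,y,z [[-0.843, 0.539, -0.003], [0.539, 0.843, 0.003], [0.004, 0.001, -1.0]]
delta tool [-0.1601 -0.2197 -0.1248]
```

>>> servo_tool:
  deltas:
    - {"delta_pos": [0, 0, -0.02], "delta_rot": [0, 0, 0], "grip": 0}
    - {"delta_pos": [0, 0, -0.03], "delta_rot": [0, 0, 0], "grip": 0}
    - {"delta_pos": [0, 0, -0.03], "delta_rot": [0, 0, 0], "grip": 0}
    - {"delta_pos": [0, 0, -0.03], "delta_rot": [0, 0, 0], "grip": 0}
    - {"delta_pos": [0, 0, -0.03], "delta_rot": [0, 0, 0], "grip": 0}

```text
time_s: 10.02
ee_pos: [0.4949, 0.0967, 0.234]
tcp_rot: [-0.001, 0.281, 0.96, -0.0]
ft_force: [0.4, -0.5, -3.8]
finger_gap: 0.029
finger_force: 99.9
```

>>> servo_tool:
  deltas:
    - {"delta_pos": [-0.02, -0.027, 0], "delta_rot": [0, 0, 0], "grip": 0}
    - {"delta_pos": [-0.02, -0.027, 0], "delta_rot": [0, 0, 0], "grip": 0}
    - {"delta_pos": [-0.02, -0.027, 0], "delta_rot": [0, 0, 0], "grip": 0}
    - {"delta_pos": [-0.02, -0.027, 0], "delta_rot": [0, 0, 0], "grip": 0}
    - {"delta_pos": [-0.02, -0.027, 0], "delta_rot": [0, 0, 0], "grip": 0}

```text
time_s: 10.43
ee_pos: [0.5065, -0.0722, 0.2326]
tcp_rot: [-0.001, 0.28, 0.96, -0.0]
ft_force: [0.2, 0.6, -4.4]
finger_gap: 0.0291
finger_force: 100.7
```

>>> servo_tool:
  deltas:
    - {"delta_pos": [-0.02, -0.028, 0], "delta_rot": [0, 0, 0], "grip": 0}
    - {"delta_pos": [-0.02, -0.028, 0], "delta_rot": [0, 0, 0], "grip": 0}
    - {"delta_pos": [-0.021, -0.0285, 0], "delta_rot": [0, 0, 0], "grip": 0}
    - {"delta_pos": [0, 0, 0], "delta_rot": [0, 0, 0], "grip": 0}
    - {"delta_pos": [0, 0, 0], "delta_rot": [0, 0, 0], "grip": 0}

```text
time_s: 10.85
ee_pos: [0.5123, -0.1763, 0.2321]
tcp_rot: [-0.002, 0.282, 0.959, 0.0]
ft_force: [-0.4, 0.6, -5.1]
finger_gap: 0.0289
finger_force: 101.1
```

Run:
```python
from h import *
s,R=rel([.5145,-.1743,.22])
im,d,P=snap('scene','over.png')
W=cloud(d,P).reshape(-1,3);L=W-s['ee_pos'];I=im.reshape(-1,3).astype(int)
n=np.hypot(L[:,0],L[:,1])<.06
A=W[n&(L[:,2]<-.07)&(L[:,2]>-.0845)&((I.max(1)-I.min(1))<35)]
if len(A)>20:
    print('foot top',len(A),np.median(A[:,2]),cv2.minAreaRect(A[:,:2].astype(np.float32)))
    A=A[abs(A[:,2]-np.median(A[:,2]))<.004]
    c=np.linalg.lstsq(np.c_[A[:,:2]-A[:,:2].mean(0),np.ones(len(A))],A[:,2],rcond=None)[0];print('plane',c.round(4))
```

```text
t 10.85 tcp [ 0.5123 -0.1763  0.2321] q [-0.4   0.1   1.35  0.    1.7  -1.4 ] F [-0.4  0.6 -5.1] gap 0.0289
axes x,y,z [[-0.841, 0.541, 0.003], [0.541, 0.841, -0.001], [-0.003, 0.001, -1.0]]
delta tool [-0.0008  0.0029  0.0121]
foot top 618 0.15246540054795127 ((0.5103597640991211, -0.1757298707962036), (0.05987086147069931, 0.061674024909734726), 57.68357849121094)
plane [-0.0072  0.0087  0.1524]
```

The sole is at about 0.1365, level, and 2–3 mm off the lid centre. Correct and lower to just above the lid.

>>> servo_tool:
  deltas:
    - {"delta_pos": [-0.001, 0.0025, 0.008], "delta_rot": [0, 0, 0], "grip": 0}
    - {"delta_pos": [0, 0, 0.008], "delta_rot": [0, 0, 0], "grip": 0}
    - {"delta_pos": [0, 0, 0.006], "delta_rot": [0, 0, 0], "grip": 0}
    - {"delta_pos": [0, 0, 0], "delta_rot": [0, 0, 0], "grip": 0}

```text
time_s: 11.23
ee_pos: [0.5146, -0.1721, 0.209]
tcp_rot: [-0.002, 0.28, 0.96, 0.0]
ft_force: [-0.2, 0.1, -4.2]
finger_gap: 0.0286
finger_force: 101.0
```

>>> servo_tool:
  deltas:
    - {"delta_pos": [0, 0, 0.002], "delta_rot": [0, 0, 0], "grip": 0}
    - {"delta_pos": [0, 0, 0.002], "delta_rot": [0, 0, 0], "grip": 0}
    - {"delta_pos": [0, 0, 0.002], "delta_rot": [0, 0, 0], "grip": 0}
    - {"delta_pos": [0, 0, 0], "delta_rot": [0, 0, 0], "grip": 0}

```text
time_s: 11.57
ee_pos: [0.5153, -0.1732, 0.2053]
tcp_rot: [-0.0, 0.281, 0.96, 0.0]
ft_force: [0.1, 0.1, -4.0]
finger_gap: 0.0287
finger_force: 101.0
```

>>> servo_tool:
  deltas:
    - {"delta_pos": [0, 0, 0.002], "delta_rot": [0, 0, 0], "grip": 0}
    - {"delta_pos": [0, 0, 0.002], "delta_rot": [0, 0, 0], "grip": 0}
    - {"delta_pos": [0, 0, 0], "delta_rot": [0, 0, 0], "grip": 0}

```text
time_s: 11.82
ee_pos: [0.5156, -0.1734, 0.2018]
tcp_rot: [0.001, 0.281, 0.96, 0.0]
ft_force: [-0.3, 0.7, -0.6]
finger_gap: 0.0289
finger_force: 101.5
```

Contact made (+3.5 N). Press on gently.

>>> servo_tool:
  deltas:
    - {"delta_pos": [0, 0, 0.002], "delta_rot": [0, 0, 0], "grip": 0}
    - {"delta_pos": [0, 0, 0.002], "delta_rot": [0, 0, 0], "grip": 0}
    - {"delta_pos": [0, 0, 0], "delta_rot": [0, 0, 0], "grip": 0}

```text
time_s: 12.07
ee_pos: [0.5155, -0.1734, 0.1977]
tcp_rot: [0.0, 0.281, 0.96, 0.0]
ft_force: [0.7, -0.3, 3.4]
finger_gap: 0.0292
finger_force: 101.6
```

>>> servo_tool:
  deltas:
    - {"delta_pos": [0, 0, 0.002], "delta_rot": [0, 0, 0], "grip": 0}
    - {"delta_pos": [0, 0, 0.002], "delta_rot": [0, 0, 0], "grip": 0}
    - {"delta_pos": [0, 0, 0], "delta_rot": [0, 0, 0], "grip": 0}

```text
time_s: 12.32
ee_pos: [0.5155, -0.1734, 0.1937]
tcp_rot: [0.0, 0.281, 0.96, 0.0]
ft_force: [1.4, 0.2, 4.5]
finger_gap: 0.0289
finger_force: 101.8
```

>>> servo_tool:
  deltas:
    - {"delta_pos": [0, 0, 0.002], "delta_rot": [0, 0, 0], "grip": 0}
    - {"delta_pos": [0, 0, 0.002], "delta_rot": [0, 0, 0], "grip": 0}
    - {"delta_pos": [0, 0, 0], "delta_rot": [0, 0, 0], "grip": 0}

```text
time_s: 12.57
ee_pos: [0.5155, -0.1734, 0.1899]
tcp_rot: [0.0, 0.281, 0.96, -0.0]
ft_force: [0.3, 1.3, 5.0]
finger_gap: 0.029
finger_force: 102.0
```

>>> servo_tool:
  deltas:
    - {"delta_pos": [0, 0, 0.002], "delta_rot": [0, 0, 0], "grip": 0}
    - {"delta_pos": [0, 0, 0], "delta_rot": [0, 0, 0], "grip": 0}
    - {"delta_pos": [0, 0, 0], "delta_rot": [0, 0, 0], "grip": 0}

```text
time_s: 12.82
ee_pos: [0.5154, -0.1733, 0.1876]
tcp_rot: [0.0, 0.281, 0.96, 0.0]
ft_force: [1.1, 0.0, 1.4]
finger_gap: 0.0289
finger_force: 102.2
```

>>> servo_tool:
  deltas:
    - {"delta_pos": [0, 0, 0.002], "delta_rot": [0, 0, 0], "grip": 0}
    - {"delta_pos": [0, 0, 0.001], "delta_rot": [0, 0, 0], "grip": 0}
    - {"delta_pos": [0, 0, 0], "delta_rot": [0, 0, 0], "grip": 0}

```text
time_s: 13.07
ee_pos: [0.5154, -0.1733, 0.1843]
tcp_rot: [0.0, 0.281, 0.96, 0.0]
ft_force: [0.5, 1.2, 3.9]
finger_gap: 0.0288
finger_force: 102.2
```

>>> servo_tool:
  deltas:
    - {"delta_pos": [0, 0, 0.002], "delta_rot": [0, 0, 0], "grip": 0}
    - {"delta_pos": [0, 0, 0.001], "delta_rot": [0, 0, 0], "grip": 0}
    - {"delta_pos": [0, 0, 0], "delta_rot": [0, 0, 0], "grip": 0}

```text
time_s: 13.32
ee_pos: [0.5154, -0.1733, 0.1816]
tcp_rot: [0.0, 0.281, 0.96, 0.0]
ft_force: [0.5, 0.9, 5.0]
finger_gap: 0.029
finger_force: 102.4
```

```bash
cat > lid.py <<'E'
from h import *
s,R=rel([.4953,.0974,.22])
im,d,P=snap('scene','lid_%d.png'%(s['time_s']*10))
W=cloud(d,P).reshape(-1,3);I=im.reshape(-1,3).astype(int)
c,sn=np.cos(np.radians(20.7)),np.sin(np.radians(20.7))
D=W[:,:2]-[.5129,-.1743];l=np.c_[D[:,0]*c+D[:,1]*sn,-D[:,0]*sn+D[:,1]*c]
ins=(abs(l)<[.056,.041]).all(1)&(np.hypot(*l.T)>.046)&((I.max(1)-I.min(1))<35)&(W[:,2]<.115)&(W[:,2]>.06)
A=W[ins];z=np.median(A[:,2]);A=A[abs(A[:,2]-z)<.006]
k=np.linalg.lstsq(np.c_[A[:,:2]-A[:,:2].mean(0),np.ones(len(A))],A[:,2],rcond=None)[0]
print('lid top z',z.round(4),'plane',k.round(4),len(A))
E
python3 lid.py
```

```text
t 13.3167 tcp [ 0.5154 -0.1733  0.1816] q [-0.39  0.12  1.42  0.    1.59 -1.39] F [0.5 0.9 5. ] gap 0.029
axes x,y,z [[-0.843, 0.539, -0.0], [0.539, 0.843, 0.0], [0.0, 0.0, -1.0]]
delta tool [ 0.1627  0.2172 -0.0384]
lid top z 0.0858 plane [0.0032 0.0004 0.0859] 506
```

The lid is level, with its top at 0.0858 under about 9 N, which fits being home. Press a bit more to be sure, then ease off and look.

>>> servo_tool:
  deltas:
    - {"delta_pos": [0, 0, 0.002], "delta_rot": [0, 0, 0], "grip": 0}
    - {"delta_pos": [0, 0, 0.002], "delta_rot": [0, 0, 0], "grip": 0}
    - {"delta_pos": [0, 0, 0], "delta_rot": [0, 0, 0], "grip": 0}

```text
time_s: 13.62
ee_pos: [0.5154, -0.1733, 0.1778]
tcp_rot: [0.0, 0.281, 0.96, 0.0]
ft_force: [0.5, 1.6, 7.7]
finger_gap: 0.0289
finger_force: 102.8
```

>>> servo_tool:
  deltas:
    - {"delta_pos": [0, 0, 0.002], "delta_rot": [0, 0, 0], "grip": 0}
    - {"delta_pos": [0, 0, 0.001], "delta_rot": [0, 0, 0], "grip": 0}
    - {"delta_pos": [0, 0, 0], "delta_rot": [0, 0, 0], "grip": 0}

```text
time_s: 13.87
ee_pos: [0.5155, -0.1733, 0.1753]
tcp_rot: [0.0, 0.281, 0.96, 0.0]
ft_force: [-1.3, 1.9, 8.1]
finger_gap: 0.0289
finger_force: 103.0
```

>>> servo_tool:
  deltas:
    - {"delta_pos": [0, 0, -0.005], "delta_rot": [0, 0, 0], "grip": 0}
    - {"delta_pos": [0, 0, -0.005], "delta_rot": [0, 0, 0], "grip": 0}
    - {"delta_pos": [0, 0, -0.005], "delta_rot": [0, 0, 0], "grip": 0}
    - {"delta_pos": [0, 0, -0.008], "delta_rot": [0, 0, 0], "grip": 0}
    - {"delta_pos": [0, 0, -0.01], "delta_rot": [0, 0, 0], "grip": 0}

```text
time_s: 14.28
ee_pos: [0.5143, -0.1731, 0.206]
tcp_rot: [-0.002, 0.281, 0.96, 0.0]
ft_force: [-0.6, -0.0, -4.4]
finger_gap: 0.0288
finger_force: 101.3
```

>>> servo_tool:
  deltas:
    - {"delta_pos": [0, 0, -0.012], "delta_rot": [0, 0, 0], "grip": 0}
    - {"delta_pos": [0, 0, -0.012], "delta_rot": [0, 0, 0], "grip": 0}
    - {"delta_pos": [0, 0, 0], "delta_rot": [0, 0, 0], "grip": 0}

```text
time_s: 14.53
ee_pos: [0.5162, -0.1737, 0.2349]
tcp_rot: [0.002, 0.281, 0.96, -0.0]
ft_force: [-0.3, 0.2, -3.2]
finger_gap: 0.0289
finger_force: 101.4
```

```bash
python3 lid.py
```

```text
t 14.5333 tcp [ 0.5162 -0.1737  0.2349] q [-0.39  0.1   1.34  0.    1.69 -1.39] F [-0.3  0.2 -3.2] gap 0.0289
axes x,y,z [[-0.842, 0.539, -0.005], [0.539, 0.842, 0.001], [0.004, -0.002, -1.0]]
delta tool [0.1637 0.2171 0.0144]
lid top z 0.0976 plane [ 0.0015 -0.0008  0.0976] 511
```

The lid is home: its top is at 0.0976 (0.098 expected) and level. Carry the press back to its standing place.

>>> servo_tool:
  deltas:
    - {"delta_pos": [0.02, 0.027, 0], "delta_rot": [0, 0, 0], "grip": 0}
    - {"delta_pos": [0.02, 0.027, 0], "delta_rot": [0, 0, 0], "grip": 0}
    - {"delta_pos": [0.02, 0.027, 0], "delta_rot": [0, 0, 0], "grip": 0}
    - {"delta_pos": [0.02, 0.027, 0], "delta_rot": [0, 0, 0], "grip": 0}
    - {"delta_pos": [0.02, 0.027, 0], "delta_rot": [0, 0, 0], "grip": 0}

```text
time_s: 15.0
ee_pos: [0.5032, -0.0043, 0.2309]
tcp_rot: [-0.001, 0.281, 0.96, -0.0]
ft_force: [1.2, 0.5, -4.1]
finger_gap: 0.0289
finger_force: 101.2
```

>>> servo_tool:
  deltas:
    - {"delta_pos": [0.02, 0.027, 0], "delta_rot": [0, 0, 0], "grip": 0}
    - {"delta_pos": [0.02, 0.027, 0], "delta_rot": [0, 0, 0], "grip": 0}
    - {"delta_pos": [0.02, 0.027, 0], "delta_rot": [0, 0, 0], "grip": 0}
    - {"delta_pos": [0, 0, 0.02], "delta_rot": [0, 0, 0], "grip": 0}
    - {"delta_pos": [0, 0, 0.03], "delta_rot": [0, 0, 0], "grip": 0}

```text
time_s: 15.42
ee_pos: [0.498, 0.097, 0.1837]
tcp_rot: [0.003, 0.279, 0.96, 0.001]
ft_force: [0.7, -0.8, -4.3]
finger_gap: 0.0289
finger_force: 102.1
```

>>> servo_tool:
  deltas:
    - {"delta_pos": [0, 0, 0.03], "delta_rot": [0, 0, 0], "grip": 0}
    - {"delta_pos": [0, 0, 0.03], "delta_rot": [0, 0, 0], "grip": 0}
    - {"delta_pos": [0, 0, 0.02], "delta_rot": [0, 0, 0], "grip": 0}
    - {"delta_pos": [0, 0, 0], "delta_rot": [0, 0, 0], "grip": 0}
    - {"delta_pos": [0, 0, 0], "delta_rot": [0, 0, 0], "grip": 0}

```text
time_s: 15.83
ee_pos: [0.4963, 0.0948, 0.101]
tcp_rot: [-0.001, 0.281, 0.96, -0.0]
ft_force: [1.0, 0.1, -3.2]
finger_gap: 0.0291
finger_force: 101.7
```

>>> servo_tool:
  deltas:
    - {"delta_pos": [0, 0, 0.003], "delta_rot": [0, 0, 0], "grip": 0}
    - {"delta_pos": [0, 0, 0.0015], "delta_rot": [0, 0, 0], "grip": 0}
    - {"delta_pos": [0, 0, 0], "delta_rot": [0, 0, 0], "grip": 0}

```text
time_s: 16.08
ee_pos: [0.4973, 0.0948, 0.0979]
tcp_rot: [0.001, 0.281, 0.96, 0.0]
ft_force: [1.6, 1.2, -3.7]
finger_gap: 0.0289
finger_force: 101.8
```

>>> servo_tool:
  deltas:
    - {"delta_pos": [0, 0, 0.001], "delta_rot": [0, 0, 0], "grip": 0}
    - {"delta_pos": [0, 0, 0], "delta_rot": [0, 0, 0], "grip": 0}

```text
time_s: 16.25
ee_pos: [0.4971, 0.0948, 0.0965]
tcp_rot: [0.0, 0.281, 0.96, 0.0]
ft_force: [0.1, 0.4, -3.7]
finger_gap: 0.0288
finger_force: 101.8
```

>>> servo_tool:
  deltas:
    - {"delta_pos": [0, 0, 0.001], "delta_rot": [0, 0, 0], "grip": 0}
    - {"delta_pos": [0, 0, 0], "delta_rot": [0, 0, 0], "grip": 0}
    - {"delta_pos": [0, 0, 0], "delta_rot": [0, 0, 0], "grip": 0}

```text
time_s: 16.5
ee_pos: [0.4969, 0.0949, 0.0951]
tcp_rot: [0.0, 0.281, 0.96, 0.0]
ft_force: [0.8, 0.4, -3.8]
finger_gap: 0.029
finger_force: 101.8
```

>>> servo_tool:
  deltas:
    - {"delta_pos": [0, 0, 0.0005], "delta_rot": [0, 0, 0], "grip": 0}
    - {"delta_pos": [0, 0, 0], "delta_rot": [0, 0, 0], "grip": 0}
    - {"delta_pos": [0, 0, 0], "delta_rot": [0, 0, 0], "grip": 0}

```text
time_s: 16.75
ee_pos: [0.497, 0.0949, 0.095]
tcp_rot: [0.0, 0.281, 0.96, 0.0]
ft_force: [-0.3, -1.0, -0.1]
finger_gap: 0.0288
finger_force: 102.5
```

Landed; the weight is now on the desk. Release and retreat.

>>> servo_tool:
  deltas:
    - {"delta_pos": [0, 0, 0], "delta_rot": [0, 0, 0], "grip": 1}
    - {"delta_pos": [0, 0, 0], "delta_rot": [0, 0, 0], "grip": 1}
    - {"delta_pos": [0, 0, 0], "delta_rot": [0, 0, 0], "grip": 1}
    - {"delta_pos": [0, 0, 0], "delta_rot": [0, 0, 0], "grip": 1}
    - {"delta_pos": [0, 0, 0], "delta_rot": [0, 0, 0], "grip": 1}

```text
time_s: 17.17
ee_pos: [0.497, 0.0949, 0.0947]
tcp_rot: [0.0, 0.281, 0.96, 0.0]
ft_force: [0.5, -0.1, 0.0]
finger_gap: 0.085
finger_force: 0.0
```

>>> servo_tool:
  deltas:
    - {"delta_pos": [0, 0, 0], "delta_rot": [0, 0, 0], "grip": 1}
    - {"delta_pos": [0, 0, -0.025], "delta_rot": [0, 0, 0], "grip": 1}
    - {"delta_pos": [0, 0, -0.035], "delta_rot": [0, 0, 0], "grip": 1}
    - {"delta_pos": [0, 0, -0.035], "delta_rot": [0, 0, 0], "grip": 1}
    - {"delta_pos": [0, 0, -0.035], "delta_rot": [0, 0, 0], "grip": 1}

```text
time_s: 17.58
ee_pos: [0.4965, 0.0949, 0.226]
tcp_rot: [-0.0, 0.281, 0.96, -0.0]
ft_force: [0.1, 0.5, -0.6]
finger_gap: 0.0854
finger_force: 0.0
```

>>> servo_tool:
  deltas:
    - {"delta_pos": [0, 0, 0], "delta_rot": [0, 0, 0], "grip": 1}
    - {"delta_pos": [0, 0, 0], "delta_rot": [0, 0, 0], "grip": 1}

```text
time_s: 17.75
ee_pos: [0.4979, 0.095, 0.227]
tcp_rot: [0.002, 0.281, 0.96, 0.001]
ft_force: [-0.2, -0.2, -1.2]
finger_gap: 0.0855
finger_force: 0.0
```

```bash
python3 press.py; python3 lid.py; cp $(ls -t pics/st_scene*|head -1) pics/end.png
```

```text
t 17.75 tcp [0.4979 0.095  0.227 ] q [ 0.12 -0.    1.46  0.    1.67 -0.89] F [-0.2 -0.2 -1.2] gap 0.0855
axes x,y,z [[-0.842, 0.539, -0.004], [0.539, 0.843, 0.003], [0.005, 0.001, -1.0]]
delta tool [ 0.0098 -0.0004  0.121 ]
scene foot 311 0.015880683960220524 ((0.4964151680469513, 0.09420714527368546), (0.05970339477062225, 0.06285590678453445), 57.62598419189453)
scene grip end 150 [0.4966 0.0935 0.1344] ((0.49712008237838745, 0.09367905557155609), (0.029337430372834206, 0.03212146461009979), 58.448448181152344)
top foot 173 0.01577300877890119 ((0.49621689319610596, 0.09417137503623962), (0.05946363881230354, 0.05877465382218361), 56.24934005737305)
top grip end 119 [0.4956 0.0947 0.1341] ((0.49607208371162415, 0.09452182054519653), (0.02988801896572113, 0.028866400942206383), 56.385005950927734)
t 17.85 tcp [0.4965 0.0948 0.2234] q [ 0.12  0.    1.47  0.    1.67 -0.89] F [-0.2 -0.7 -0.8] gap 0.0855
axes x,y,z [[-0.843, 0.539, 0.001], [0.539, 0.843, -0.001], [-0.002, -0.0, -1.0]]
delta tool [0.0024 0.0015 0.0034]
lid top z 0.0975 plane [-0.0016 -0.0005  0.0975] 608
```

View pics/end.png

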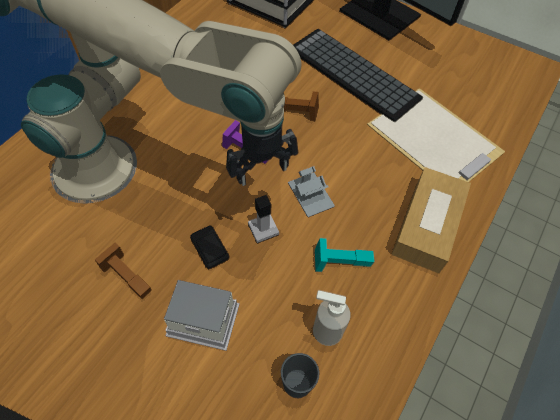

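The picture shows the press standing free at (263,222) with the gripper clear above it. The lid is flat at (200,303), and the bottle, mouse and pot are where they started.

```bash
python3 -c "
from rig import manip
print(manip.finish_job())"
```

```text
the job is handed in; nothing more can be done
None
```

The job is handed in, with no verdict shown: the lid clicked home and measures level with its top at 0.0975 m (0.098 expected), the press stands free and upright on the desk, and the bottle, mouse and pen pot look unmoved.

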